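Seat a brass statue base in its three-point engraving nest

ROBOT

A 6-joint arm with a two-finger parallel gripper is mounted at the origin on the work surface. World frame = base frame: x ahead of the robot, y to its left, z up, the work surface at z = 0. Lengths are in m, angles in rad, forces in N, time in s.
With the tool pointing down it reaches from about 0.325 to 0.85 m from the base axis. Payload 4.4 kg.
Tool frame: the origin (TCP) lies between the finger pads; the fingertips stand 17 mm ahead of it and the grasp point (between the pads) lies 2 mm behind it; y points along the fingers, z is the direction in which the jaws open and shut, and the axes are right-handed (so a half turn about y gives the same grasp; the last joint's range is limited). The gripper opens to 94 mm and grips with 3 to 60 N. Pads are 16 mm wide; open, the fingers measure 119 mm over their backs; the gripper's body (75 mm by 177 mm) begins 78 mm behind the grasp point.
Start: joints at [-1.484, 0.207, 1.542, -0, 1.393, -0.15], TCP at [0.135, -0.559, 0.222] pointing down, gripper open.
Joint ranges: [-2.73, 2.73], [-0.86, 2.22], [0.23, 2.46], [-1.11, 4.25], [0.08, 2.63], [-2.82, 2.82]. Speed limits (rad/s): [2.79, 2.79, 3.14, 3.14, 3.14, 3.14].

INTERFACE

Orientations are given as a 3x3 rotation matrix whose columns are the frame's x, y, z axes.
In Python, from cell import bot gives the robot as it stands.
- The arm moves only by the shell command python3 -m pendant 'ROWS' [FORCE]. ROWS is JSON, a list of rows, each an object with "travel": the shift along the tool's x, y, z in mm, a list of three; "spin": the turn about the tool's y in degrees; "gripper": the finger opening in mm, from 0 to 94. In form: [{"travel": [dx, dy, dz], "spin": spin, "gripper": gripper}, ...]. A call has 1 to 10 rows; each row is the pose to reach, as a shift and turn from the pose commanded when the call began, along the tool's axes at that moment; what a row does not reach only later rows make up. A row lasts 1/12 s, in which the tool goes at most 41.7 mm and 7.16 degrees, less where a joint would pass 70% of its speed; a pose out of reach is approached as far as the arm can. A call with a gripper value outside its range is refused whole. The fingers move at their own pace and stop on an object; FORCE is the grip in N (left out, the last holds). Time passes only in rows, so rows that repeat a pose let the fingers close. It gives the time, the measured TCP pose, the force and the opening at its end, in the units of the state.
- bot.observe(): the state, without advancing time (a new reading comes with each control period).
- bot.read_camera(name): name is "scene" or "top" or "wrist"; returns the picture (400x640x3 uint8, blue, green, red); there is no depth.
- bot.camera_info(name): a dict with "mtx" (3x3 intrinsics, pixels), "origin" and "rotation" of the camera in the world; the wrist camera has in their place "hand_eye" (4x4, takes a point from camera to tool coordinates, whose origin is the TCP and whose axes are the tool frame's). Camera axes: x right, y down, z forward; pixel columns grow to the right and rows downward; lengths in m; the calibration is good to about 2 mm. A picture is of the moment at which its call begins: read the wrist's pose just before it. camera_info takes no time and is no camera call.
- bot.finish_job(): hands the job in, once; it reports no verdict.
The state is a dict: "time_s": time; "q": joint angles; "joint_velocities": joint speeds; "tau": joint torques, N m; "ee_pos": TCP position; "eef_rot": TCP orientation; "ft_force": force on the tool from outside, world axes, zero at the start; "torque": the same for the moment, N m; "opening": finger opening in m.
Only numpy, scipy, OpenCV 4.12 (cv2) and the standard library are available. Lean on these libraries where they do the work, as an engineer would, in place of code of your own. Each camera call takes 0.05 s, during which the arm holds its last target.

TASK

Pick up the round brass statue base, set it flat on the steel nest plate in the open mouth beside the fence, and nudge it along the fence, past the sprung roller, until it is fully home against the end stop. Feel for the stop, whose setting is not known: press the base home with about 12 N and never with more than 18 N, then let go and leave it resting against fence, stop and roller. Keep it upright, set it down gently, and leave the other things on the bench where they are.

Things in the scene. Friction and masses are not known exactly. Their poses are not given: they have to be found in the camera images.
- nest: Steel nest plate screwed to the bench, 260 x 200 x 16 mm. Origin at bench height; the plate spans x -130..130, y -90..110 mm about it, top at z = 16 mm. Its +x axis is the loading direction, from the open mouth to the end stop; z up. On it: a fence (-y side), and an adjustable L bracket with the end stop (+x end) and a sprung roller finger (+y side).
- fence: Dark steel fence along the nest's x axis, 18 mm wide, its top 30 mm above the bench, straight from x = -115 to 60 mm. Its origin and axes are those of the nest; its inner face is at y = -38 mm, so the base sliding along it has its centre at y = 0. Sliding the base along takes about 2 to 6 N, roller included.
- nest_mouth (a point): Point on the plate's top in the middle of the open mouth: nest x -60, y 0, z 16 mm. A base set down with its centre here, or up to 4 mm towards +y, lies flat beside the fence, clear of the roller and its pivot.
- plinth_spigot (a point): Round brass statue base, about 0.55 kg: a flange 76 mm across and 14 mm thick with an upright spigot 26 mm across and 34 mm tall on its middle, 48 mm in all. This point is on its axis, 36 mm above the underside (22 above the flange, 12 below the spigot's top): grip the spigot here. z up.
- plinth_flange (a point): Centre of the base's flange, on its axis, 7 mm above its underside. To slide the base, push on the flange's rim close to the plate; pushed on the spigot it can tip.
- mat: Cork mat, 200 x 240 x 4 mm, fixed; the base and two other brass parts stand on it. Origin at the centre of its underside.
- collar: Bystander: brass ring 48 mm across, 14 mm high, on the mat. Origin at the centre of its underside.
- finial: Bystander: brass finial 38 mm across, 62 mm tall, standing on the mat. Origin at the centre of its underside.
- grinder: Bystander: black and steel air grinder, 190 mm long, lying on the bench. Origin below its middle.
- sanding_disc: Bystander: reddish sanding disc 50 mm across. Origin at the centre of its underside.
- wrench: Bystander: steel wrench 160 mm long, lying on the bench. Origin below its middle.
- polish_tin: Bystander: blue closed tin 66 mm across, 60 mm tall. Origin at the centre of its underside.
- brush: Bystander: brush 190 mm long, lying on the bench. Origin below its middle.
- stop_mid (a point): Fixed point of the nest at x 80, y 0, z 23 mm: the middle setting of the end stop's face, a steel button facing -x on a rigid dark bracket (its top 30 mm above the bench). The bracket is clamped anywhere from 12 mm nearer the mouth to 12 mm farther, and its setting is not reported: the base is home with its centre anywhere from nest x 30 to 54 mm.
- roller_mid (a point): Fixed point of the nest at x 4.5, y 16.5, z 25 mm: where the red roller (12 mm across, 14 high) rests at the middle setting. It shifts with the bracket, up to 12 mm along x. Its finger swings about a post 61 mm behind and 46 mm to +y of it (45 mm above bench). The base swings it aside by up to 28 mm (1 to 6 N); it then closes in behind and holds the base, but does not reliably draw it home.
There are look-alikes about, which are no part of the job. Leave any green or turquoise look-alike of the part that bears plinth_spigot alone.

How it is judged:
By the outcome, as a careful person would: the job done as asked, in the order asked, and still so for the second after the job is handed in, with the robot touching nothing.
It also fails if it takes over 72 s, if anything falls off the work surface, if the arm or the gripper's body presses on something with over 40 N, if the wrist force passes 120 N, or if a joint passes its speed limit or range.

## Working session

There is one attempt and no reset: what is moved stays moved. The work goes in short steps, Python scripts to look and compute and a shell command to move; the robot and the scene stay as the last step left them, time stands still between calls to the robot, and variables do not carry over. Pictures are saved under pics/ and viewed, and the job is handed in when it is done.

```bash
mkdir -p pics; ls; python3 - <<'E'
from cell import bot
import cv2
for n in ("scene","top"):
    cv2.imwrite(f"pics/{n}0.png",bot.read_camera(n)); print(n,bot.camera_info(n))
print(bot.camera_info("wrist")); s=bot.observe(); print(s)
E
```

```text
pics
scene {'mtx': array([[399.36672866,   0.        , 316.41597201],
       [  0.        , 399.36672866, 204.18127786],
       [  0.        ,   0.        ,   1.        ]]), 'origin': array([1.21237351, 0.60546549, 0.69576198]), 'rotation': array([[-0.68824222,  0.4361164 , -0.579763  ],
       [ 0.72540581,  0.4021842 , -0.55860029],
       [-0.01044323, -0.80501575, -0.59316152]])}
top {'mtx': array([[396.27562926,   0.        , 322.62795151],
       [  0.        , 396.27562926, 204.05849944],
       [  0.        ,   0.        ,   1.        ]]), 'origin': array([ 0.48119434, -0.01987229,  1.17256752]), 'rotation': array([[-0.00952349, -0.99524843,  0.09690131],
       [-0.99939516,  0.0127146 ,  0.03236759],
       [-0.03344586, -0.09653444, -0.99476755]])}
{'mtx': array([[360.3502141 ,   0.        , 320.56774548],
       [  0.        , 360.3502141 , 197.35581492],
       [  0.        ,   0.        ,   1.        ]]), 'hand_eye': array([[-8.18822658e-04,  9.59861366e-01,  2.80473683e-01,
        -8.14722069e-02],
       [-2.62956580e-04, -2.80473974e-01,  9.59861595e-01,
        -1.
[... 265 characters left out ...]
  9.43047933e-06,
        1.39346741e+00, -1.50486477e-01]), 'joint_velocities': array([-0.00036816, -0.00194501, -0.0031161 ,  0.00167214,  0.00090075,
       -0.00103163]), 'tau': array([-3.72999684e-04, -3.71864891e+01, -2.82293236e+01,  7.00018625e-02,
        3.11549264e-02, -4.92600554e-05]), 'ee_pos': array([ 0.13540775, -0.55814266,  0.22143434]), 'eef_rot': array([[-9.71851768e-01, -1.62242465e-04,  2.35593111e-01],
       [-2.35592971e-01,  1.95919290e-03, -9.71849841e-01],
       [-3.03897038e-04, -9.99998068e-01, -1.94226827e-03]]), 'ft_force': array([ 0.63327701, -0.34945564,  0.88828397]), 'torque': array([ 0.00217904, -0.01795571,  0.03091954]), 'opening': 0.09384809920513484}
```

View pics/scene0.png

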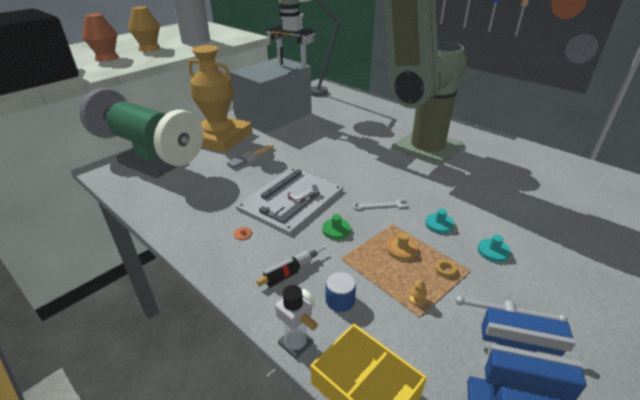

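View pics/top0.png

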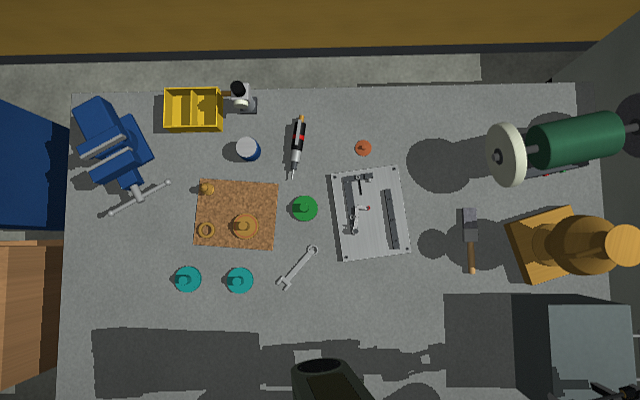

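```bash
python3 - <<'E'
import cv2
t=cv2.imread("pics/top0.png")
cv2.imwrite("pics/nestc.png",cv2.resize(t[155:275,320:420],None,fx=5,fy=5,interpolation=cv2.INTER_CUBIC))
cv2.imwrite("pics/matc.png",cv2.resize(t[170:260,185:325],None,fx=5,fy=5,interpolation=cv2.INTER_CUBIC))
E
```

```text
(no output)
```

View pics/nestc.png

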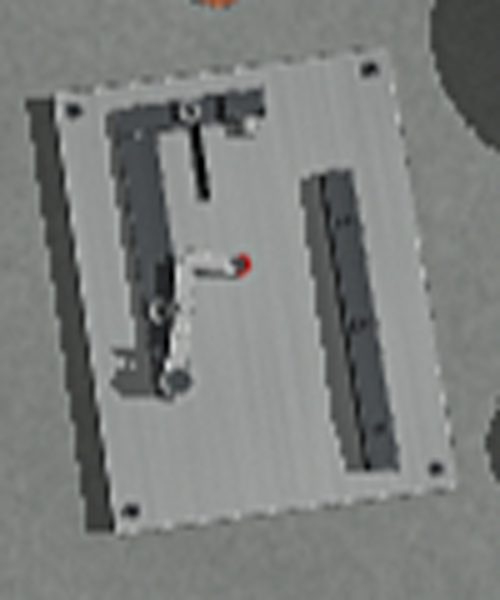

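View pics/matc.png

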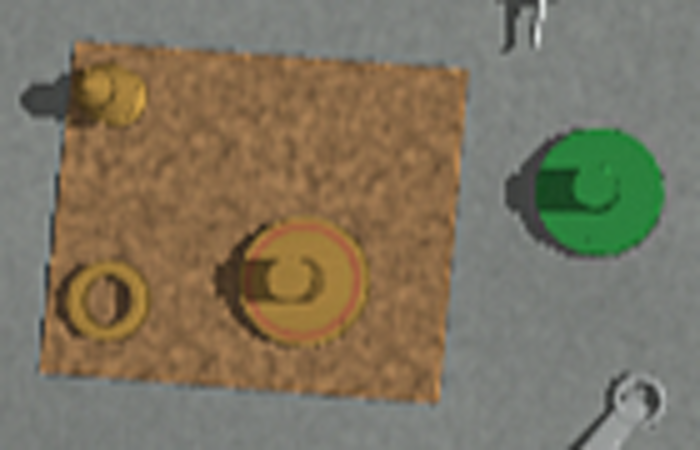

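```bash
cat > h.py <<'E'
import numpy as np,cv2
from cell import bot
def ray(name,px,z,s=None):
    c=bot.camera_info(name)
    if name=="wrist":
        s=s or bot.observe(); R0=s["eef_rot"];h=c["hand_eye"];R=R0@h[:3,:3];o=s["ee_pos"]+R0@h[:3,3]
    else: R=c["rotation"];o=c["origin"]
    px=np.atleast_2d(np.array(px,float))
    d=np.c_[px,np.ones(len(px))]@np.linalg.inv(c["mtx"]).T@R.T
    return o+d*((z-o[2])/d[:,2])[:,None]
def proj(name,P,s=None):
    c=bot.camera_info(name)
    if name=="wrist":
        s=s or bot.observe(); R0=s["eef_rot"];h=c["hand_eye"];R=R0@h[:3,:3];o=s["ee_pos"]+R0@h[:3,3]
    else: R=c["rotation"];o=c["origin"]
    p=(np.atleast_2d(P)-o)@R@c["mtx"].T
    return p[:,:2]/p[:,2:]
def tool(s,d): return 1000*(s["eef_rot"].T@np.asarray(d))
E
python3 - <<'E'
from h import *
t=cv2.imread("pics/top0.png")
np.set_printoptions(precision=4,suppress=True)
cr=np.array([[55,92],[385,47],[455,488],[115,533]])/5-.4+[320,155]
W=ray("top",cr,.016);print(W)
print([np.linalg.norm(W[i]-W[(i+1)%4]) for i in range(4)])
# flange
cx,cy=np.array([305,281])/5+[185,170]-.4
hsv=cv2.cvtColor(t,cv2.COLOR_BGR2HSV)
print(hsv[225:228,246:258],hsv[240,215:220])
print("flange",ray("top",[[cx,cy]],.018),"spig top",ray("top",[np.array([294,279])/5+[185,170]-.4],.052))
print("roller",ray("top",[np.array([243,265])/5+[320,155]-.4],.032))
print("green",ray("top",[np.array([600,193])/5+[185,170]-.4],.014))
sc=cv2.imread("pics/scene0.png")
cv2.imwrite("pics/sc1.png",cv2.resize(sc[160:310,220:480],None,fx=3,fy=3,interpolation=cv2.INTER_CUBIC))
E
```

```text
[[ 0.6857 -0.0067  0.016 ]
 [ 0.7096 -0.2013  0.016 ]
 [ 0.4514 -0.2343  0.016 ]
 [ 0.4273 -0.0384  0.016 ]]
[np.float64(0.19604456418675756), np.float64(0.2602683642796541), np.float64(0.19736388558108986), np.float64(0.26038789360259296)]
[[[ 20 160 159]
  [ 20 159 130]
  [ 19 161 119]
  [ 20 156 132]
  [ 19 156 163]
  [ 19 157 164]
  [ 19 158 163]
  [ 20 159 162]
  [ 20 161 162]
  [ 16 158 165]
  [  9 155 165]
  [ 18 161 162]]

 [[ 19 157 164]
  [ 20 161 106]
  [ 19 160 118]
  [ 20 159 125]
  [ 19 158 160]
  [ 19 159 164]
  [ 19 158 163]
  [ 20 161 162]
  [ 20 161 162]
  [ 15 157 162]
  [  9 157 162]
  [ 18 159 165]]

 [[ 19 159 151]
  [ 20 163 108]
  [ 19 162 113]
  [ 19 156 129]
  [ 20 159 162]
  [ 20 163 163]
  [ 20 160 161]
  [ 20 159 162]
  [ 20 160 161]
  [ 14 157 161]
  [  8 154 164]
  [ 20 160 163]]] [[ 15 124 146]
 [ 15 125 141]
 [ 15 128 128]
 [ 15 123 126]
 [ 15 126 156]]
flange [[0.5325 0.2443 0.018 ]] spig top [[0.5322 0.2428 0.052 ]]
roller [[ 0.5804 -0.114   0.032 ]]
green [[0.5825 0.071  0.014 ]]
```

View pics/sc1.png

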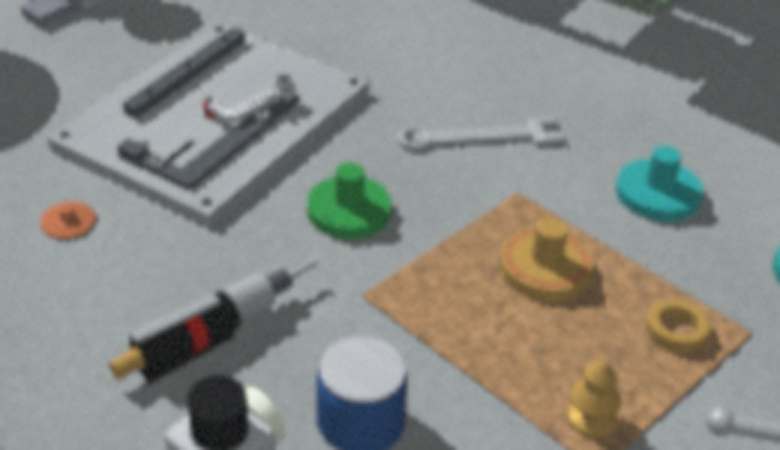

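Candidates for the base (top view pixels): the brass part on the mat (245,226), a green look-alike (305,208), two turquoise ones (187,279) and (239,280), and the collar (205,229) and finial (207,187). I choose the brass one with the spigot at (245,226). The crop shows its flange with a thin red ring and the upright spigot.

```bash
cat >> h.py <<'E'
def goto(p):
    s=bot.observe(); d=np.array(p)-s["ee_pos"]; 
    print("tool mm",np.round(tool(s,d),1),"pos",np.round(s["ee_pos"],4),"yaw of -x",round(float(np.degrees(np.arctan2(-s["eef_rot"][1,0],-s["eef_rot"][0,0]))),2))
E
python3 -c "
from h import *
goto([.532,.2435,.17])"
```

```text
tool mm [-574.3   52.9 -685.5] pos [ 0.1354 -0.5581  0.2214] yaw of -x 13.63
```

```bash
python3 -m pendant '[{"travel":[-27,0,-32],"spin":1,"gripper":60},{"travel":[-53,0,-63],"spin":2,"gripper":60},{"travel":[-80,0,-95],"spin":3,"gripper":60},{"travel":[-106,0,-127],"spin":4,"gripper":60},{"travel":[-132,0,-158],"spin":5,"gripper":60},{"travel":[-158,0,-190],"spin":6,"gripper":60},{"travel":[-185,0,-221],"spin":6.5,"gripper":60},{"travel":[-211,0,-252],"spin":6.5,"gripper":60},{"travel":[-238,0,-284],"spin":6.5,"gripper":60},{"travel":[-264,0,-316],"spin":6.5,"gripper":60}]'; python3 -c "
from h import *
goto([.532,.2435,.17])"
```

```text
time_s: 0.93
ee_pos: [0.3177, -0.1875, 0.2222]
eef_rot: [[-0.992, 0.0, 0.123], [-0.123, 0.0, -0.992], [-0.0, -1.0, 0.0]]
ft_force: [1.3, -0.6, 0.5]
opening: 0.0599
tool mm [-265.7   52.3 -401.4] pos [ 0.3177 -0.1875  0.2222] yaw of -x 7.07
```

```bash
python3 -m pendant '[{"travel":[-22,4,-33],"spin":0,"gripper":60},{"travel":[-44,8,-66],"spin":0,"gripper":60},{"travel":[-66,12,-99],"spin":0,"gripper":60},{"travel":[-88,17,-132],"spin":0,"gripper":60},{"travel":[-110,21,-165],"spin":0,"gripper":60},{"travel":[-132,25,-198],"spin":0,"gripper":60},{"travel":[-154,29,-232],"spin":0,"gripper":60},{"travel":[-176,33,-266],"spin":0,"gripper":60},{"travel":[-198,38,-299],"spin":0,"gripper":60},{"travel":[-220,42,-332],"spin":0,"gripper":60}]'; python3 -c "
from h import *
goto([.532,.2435,.17])"
```

```text
time_s: 1.77
ee_pos: [0.4946, 0.1693, 0.1796]
eef_rot: [[-0.992, -0.001, 0.125], [-0.125, -0.0, -0.992], [0.001, -1.0, 0.0]]
ft_force: [0.2, -0.6, 0.6]
opening: 0.0599
tool mm [-46.4   9.5 -68.9] pos [0.4946 0.1693 0.1796] yaw of -x 7.17
```

```bash
python3 -m pendant '[{"travel":[-20,4,-30],"spin":0,"gripper":60},{"travel":[-38,8,-55],"spin":0,"gripper":60},{"travel":[-46,9.5,-69],"spin":0,"gripper":60},{"travel":[-46,9.5,-69],"spin":0,"gripper":60},{"travel":[-46,9.5,-69],"spin":0,"gripper":60}]'; python3 - <<'E'
from h import *
goto([.532,.2435,.17])
im=bot.read_camera("wrist");cv2.imwrite("pics/w1.png",im)
print(proj("wrist",[[.532,.2435,.052],[.532,.2435,.018]]))
E
```

```text
time_s: 2.18
ee_pos: [0.5311, 0.2417, 0.1699]
eef_rot: [[-0.992, -0.002, 0.126], [-0.126, -0.001, -0.992], [0.002, -1.0, 0.001]]
ft_force: [-1.0, 0.2, 0.0]
opening: 0.0601
tool mm [-1.1 -0.1 -1.7] pos [0.5311 0.2417 0.1699] yaw of -x 7.22
[[318.49358249 194.6521383 ]
 [318.65968913 184.28739409]]
```

View pics/w1.png

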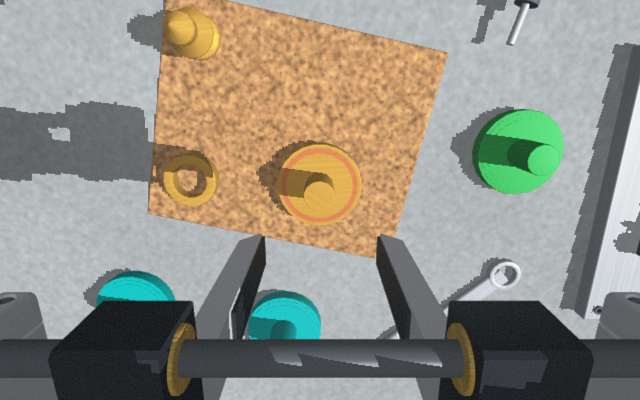

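```bash
python3 - <<'E'
import cv2
t=cv2.imread("pics/w1.png")
cv2.imwrite("pics/w1c.png",cv2.resize(t[135:235,265:375],None,fx=5,fy=5,interpolation=cv2.INTER_CUBIC))
E
```

```text
(no output)
```

View pics/w1c.png

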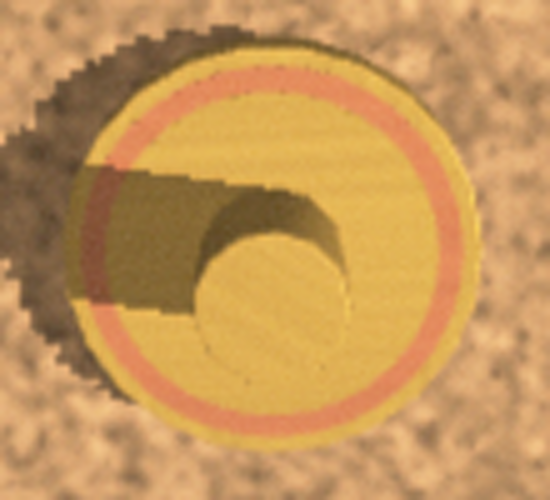

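The close crop shows the brass base with its spigot top at wrist pixel (319,196.6) and its flange centre at (319,184). It is the right part, about where predicted.

```bash
python3 - <<'E'
from h import *
print(ray("wrist",[[318.8,196.6]],.052),ray("wrist",[[318.8,184.2]],.018))
goto([.5316,.2433,.038])
E
```

```text
[[0.53039732 0.24304924 0.052     ]] [[0.53209649 0.24338452 0.018     ]]
tool mm [ -1.1 132.3  -2.4] pos [0.5311 0.2409 0.1703] yaw of -x 7.15
```

```bash
python3 -m pendant '[{"travel":[-0.5,25,-2],"spin":0,"gripper":60},{"travel":[-0.5,52,-2],"spin":0,"gripper":60},{"travel":[-0.5,80,-2],"spin":0,"gripper":60},{"travel":[-0.5,103,-2],"spin":0,"gripper":60},{"travel":[-0.5,118,-2],"spin":0,"gripper":60},{"travel":[-0.5,127,-2],"spin":0,"gripper":60},{"travel":[-0.5,131,-2],"spin":0,"gripper":60},{"travel":[-0.5,131,-2],"spin":0,"gripper":60},{"travel":[-0.5,131,-2],"spin":0,"gripper":60}]'; python3 - <<'E'
from h import *
goto([.5316,.2433,.038])
cv2.imwrite("pics/w2.png",bot.read_camera("wrist"))
E
```

```text
time_s: 2.98
ee_pos: [0.5328, 0.2431, 0.041]
eef_rot: [[-0.992, 0.002, 0.123], [-0.123, 0.0, -0.992], [-0.002, -1.0, -0.0]]
ft_force: [0.3, 1.3, -0.2]
opening: 0.0602
tool mm [ 1.2  3.  -0.3] pos [0.5328 0.2431 0.041 ] yaw of -x 7.09
```

View pics/w2.png

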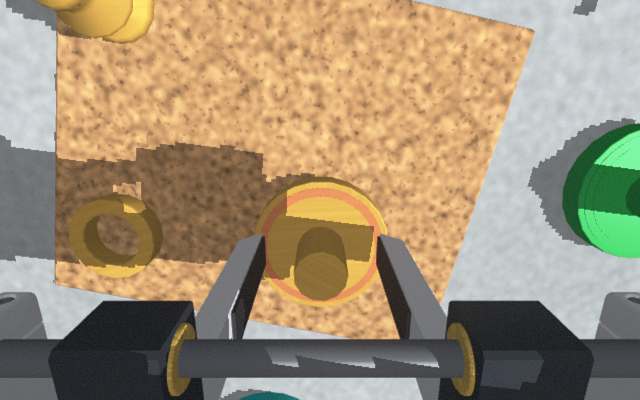

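Spigot at (321,275) is centred between the fingers (265 and 380). Closing after a last 2 mm down.

```bash
python3 -m pendant '[{"travel":[1,2,0],"spin":0,"gripper":60},{"travel":[1,2,0],"spin":0,"gripper":40},{"travel":[1,2,0],"spin":0,"gripper":30},{"travel":[1,2,0],"spin":0,"gripper":20},{"travel":[1,2,0],"spin":0,"gripper":20},{"travel":[1,2,0],"spin":0,"gripper":20},{"travel":[1,2,0],"spin":0,"gripper":20}]' 25;  python3 -m pendant '[{"travel":[0,0,0],"spin":0,"gripper":20},{"travel":[0,-3,0],"spin":0,"gripper":20},{"travel":[0,-10,0],"spin":0,"gripper":20},{"travel":[0,-22,0],"spin":0,"gripper":20},{"travel":[0,-40,0],"spin":0,"gripper":20},{"travel":[0,-62,0],"spin":0,"gripper":20},{"travel":[0,-80,0],"spin":0,"gripper":20},{"travel":[0,-90,0],"spin":0,"gripper":20},{"travel":[0,-90,0],"spin":0,"gripper":20}]'
python3 - <<'E'
from h import *
cv2.imwrite("pics/w3.png",bot.read_camera("wrist"))
E
```

```text
time_s: 3.62
ee_pos: [0.5311, 0.2433, 0.038]
eef_rot: [[-0.992, 0.0, 0.124], [-0.124, -0.0, -0.992], [-0.0, -1.0, 0.0]]
ft_force: [-0.5, 0.2, 0.6]
opening: 0.0255
time_s: 4.37
ee_pos: [0.5333, 0.244, 0.1316]
eef_rot: [[-0.992, 0.006, 0.124], [-0.124, 0.002, -0.992], [-0.007, -1.0, -0.001]]
ft_force: [0.3, 0.6, -5.8]
opening: 0.0258
```

View pics/w3.png

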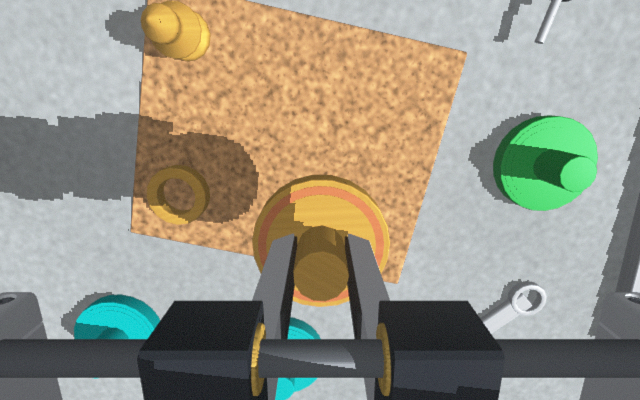

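The base is held (5.8 N lift load, opening 25.8 mm). Carrying it over the nest mouth.

```bash
python3 -c "
from h import *
goto([.510,-.1355,.130])"
```

```text
tool mm [ 68.9  -0.8 373.4] pos [0.532  0.2436 0.1296] yaw of -x 7.12
```

```bash
python3 -m pendant '[{"travel":[2,0,10],"spin":0,"gripper":20},{"travel":[7,0,35],"spin":0,"gripper":20},{"travel":[13,0,70],"spin":0,"gripper":20},{"travel":[20,0,107],"spin":0,"gripper":20},{"travel":[27,0,144],"spin":0,"gripper":20},{"travel":[34,0,181],"spin":0,"gripper":20},{"travel":[40,0,218],"spin":0,"gripper":20},{"travel":[47,0,255],"spin":0,"gripper":20},{"travel":[54,0,292],"spin":0,"gripper":20},{"travel":[60,0,325],"spin":0,"gripper":20}]'; python3 -m pendant '[{"travel":[5,0,28],"spin":0,"gripper":20},{"travel":[8,0,43],"spin":0,"gripper":20},{"travel":[9,0,48],"spin":0,"gripper":20},{"travel":[9,0,48],"spin":0,"gripper":20},{"travel":[9,0,48],"spin":0,"gripper":20}]'
python3 - <<'E'
from h import *
s=bot.observe()
cv2.imwrite("pics/w4.png",bot.read_camera("wrist"))
np.savez("pics/w4.npz",p=s["ee_pos"],R=s["eef_rot"])
goto([.510,-.1355,.130])
E
```

```text
time_s: 5.25
ee_pos: [0.5093, -0.089, 0.1261]
eef_rot: [[-0.992, -0.004, 0.123], [-0.123, 0.0, -0.992], [0.004, -1.0, -0.001]]
ft_force: [1.1, 0.3, -5.4]
opening: 0.0256
time_s: 5.67
ee_pos: [0.5076, -0.1347, 0.1267]
eef_rot: [[-0.992, -0.003, 0.123], [-0.123, 0.002, -0.992], [0.002, -1.0, -0.002]]
ft_force: [-0.4, 0.2, -4.7]
opening: 0.0255
tool mm [-1.9 -3.1  1.6] pos [ 0.5079 -0.1342  0.127 ] yaw of -x 7.15
```

View pics/w4.png

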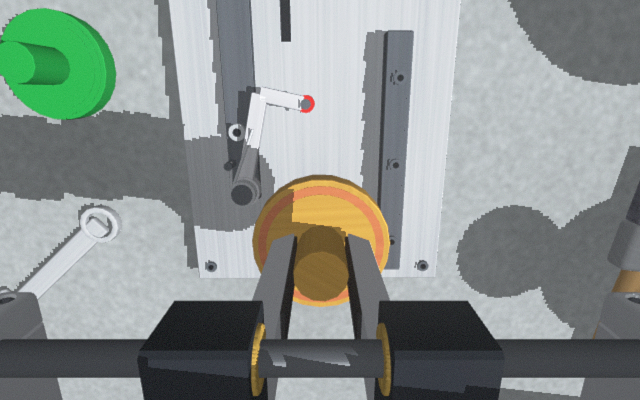

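The wrist view shows the empty mouth, the fence's inner top edge running from (387,30) to (385,268), the plate's mouth corners at (200,278) and (436,277), and the red roller at (307,103).

```bash
python3 - <<'E'
import cv2
t=cv2.imread("pics/w4.png")
cv2.imwrite("pics/w4c.png",cv2.resize(t[20:290,360:470],None,fx=2.2,fy=2.2,interpolation=cv2.INTER_CUBIC))
from h import *
f=np.load("pics/w4.npz");s=dict(ee_pos=f["p"],eef_rot=f["R"])
g=cv2.cvtColor(t,cv2.COLOR_BGR2GRAY)
for r in (60,100,140,200,230): print(r,list(zip(range(380,392),g[r,380:392])))
O=np.array([.5697,-.1301]);a=np.radians(7.07);X=np.array([np.cos(a),np.sin(a)]);Y=np.array([-X[1],X[0]])
def N(px,z):
    w=ray("wrist",px,z,s)[:,:2]-O; return np.round(1000*np.c_[w@X,w@Y],1)
print(N([[387,30],[385,268]],.030),N([[200,278],[436,277]],.016),N([[307,103]],.032), N([[460,60]],.016))
E
```

```text
60 [(380, np.uint8(133)), (381, np.uint8(130)), (382, np.uint8(112)), (383, np.uint8(70)), (384, np.uint8(59)), (385, np.uint8(60)), (386, np.uint8(77)), (387, np.uint8(110)), (388, np.uint8(121)), (389, np.uint8(118)), (390, np.uint8(121)), (391, np.uint8(119))]
100 [(380, np.uint8(128)), (381, np.uint8(86)), (382, np.uint8(60)), (383, np.uint8(62)), (384, np.uint8(72)), (385, np.uint8(102)), (386, np.uint8(120)), (387, np.uint8(120)), (388, np.uint8(119)), (389, np.uint8(120)), (390, np.uint8(118)), (391, np.uint8(119))]
140 [(380, np.uint8(70)), (381, np.uint8(62)), (382, np.uint8(67)), (383, np.uint8(97)), (384, np.uint8(120)), (385, np.uint8(122)), (386, np.uint8(119)), (387, np.uint8(121)), (388, np.uint8(119)), (389, np.uint8(115)), (390, np.uint8(121)), (391, np.uint8(118))]
200 [(380, np.uint8(78)), (381, np.uint8(115)), (382, np.uint8(120)), (383, np.uint8(118)), (384, np.uint8(119)), (385, np.uint8(118)), (386, np.uint8(114)), (387, np.uint8(118)), (388, np.uint8(115)), (389, np.uint8(122)), (390, np.uint8(119)), (391, np.uint8(122))]
230 [(380, np.uint8(160)), (381, np.uint8(164)), (382, np.uint8(181)), (383, np.uint8(187)), (384, np.uint8(185)), (385, np.uint8(185)), (386, np.uint8(187)), (387, np.uint8(206)), (388, np.uint8(136)), (389, np.uint8(122)), (390, np.uint8(118)), (391, np.uint8(119))]
[[  58.3  -39.5]
 [-115.5  -47.2]] [[-132.5  106.3]
 [-131.1  -93.5]] [[11.7 13.7]] [[ 40.9 -94.8]]
```

View pics/w4c.png

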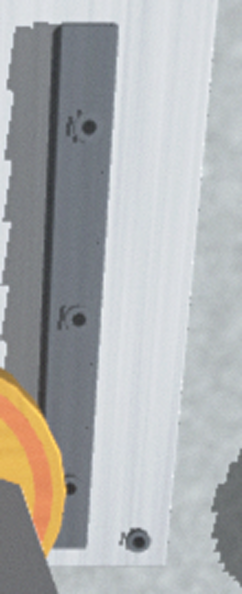

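```bash
python3 - <<'E'
from h import *
t=cv2.imread("pics/w4.png")
f=np.load("pics/w4.npz");s=dict(ee_pos=f["p"],eef_rot=f["R"])
O=np.array([.5697,-.1301]);a=np.radians(7.07);X=np.array([np.cos(a),np.sin(a)]);Y=np.array([-X[1],X[0]])
def N(px,z):
    w=ray("wrist",px,z,s)[:,:2]-O; return np.round(1000*np.c_[w@X,w@Y],1)
print(N([[386.5,60],[384.8,100],[382.8,140],[380,200]],.030))
# red ring fit
hsv=cv2.cvtColor(t,cv2.COLOR_BGR2HSV); m=cv2.inRange(hsv,(4,100,80),(13,255,255)); m[:170]=0;m[305:]=0;m[:,:250]=0;m[:,395:]=0
p=cv2.findNonZero(m)[:,0]; e=cv2.fitEllipse(cv2.convexHull(p)); print(len(p),e)
z=s["ee_pos"][2]-.020
print("flange in nest",N([e[0]],z),"tcp in nest",1000*(s["ee_pos"][:2]-O)@np.c_[X,Y], "spigot top", N([[321,278]],z+.034))
E
```

```text
[[ 39.8 -40.2]
 [ 13.7 -40.4]
 [-14.  -40.4]
 [-58.9 -40.5]]
1905 ((320.48468017578125, 243.8299102783203), (115.58406066894531, 125.33192443847656), 90.56812286376953)
flange in nest [[-61.    4.1]] tcp in nest [-62.17881999   3.12314271] spigot top [[-63.1   3.8]]
```

```bash
python3 -m pendant '[{"travel":[0,10,1],"spin":0,"gripper":20},{"travel":[0,25,2],"spin":0,"gripper":20},{"travel":[0,40,2.5],"spin":0,"gripper":20},{"travel":[0,50,2.5],"spin":0,"gripper":20},{"travel":[0,55,2.5],"spin":0,"gripper":20},{"travel":[0,55,2.5],"spin":0,"gripper":20},{"travel":[0,55,2.5],"spin":0,"gripper":20}]'
python3 - <<'E'
from h import *
s=bot.observe()
cv2.imwrite("pics/w5.png",bot.read_camera("wrist"))
np.savez("pics/w5.npz",p=s["ee_pos"],R=s["eef_rot"]);print(s["ee_pos"])
E
```

```text
time_s: 6.3
ee_pos: [0.5092, -0.1374, 0.0728]
eef_rot: [[-0.992, -0.0, 0.125], [-0.125, 0.0, -0.992], [0.0, -1.0, -0.0]]
ft_force: [0.4, 0.8, -5.3]
opening: 0.0256
[ 0.50920548 -0.13741402  0.07276842]
```

View pics/w5.png

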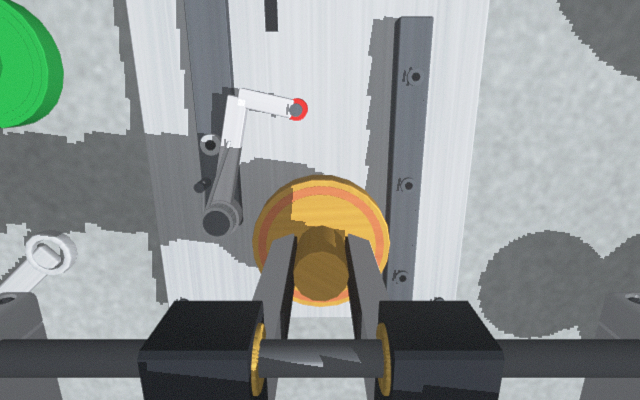

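```bash
python3 - <<'E'
from h import *
t=cv2.imread("pics/w5.png");g=cv2.cvtColor(t,cv2.COLOR_BGR2GRAY)
f=np.load("pics/w5.npz");s=dict(ee_pos=f["p"],eef_rot=f["R"])
O=np.array([.5697,-.1301]);a=np.radians(7.07);X=np.array([np.cos(a),np.sin(a)]);Y=np.array([-X[1],X[0]])
def N(px,z):
    w=ray("wrist",px,z,s)[:,:2]-O; return np.round(1000*np.c_[w@X,w@Y],1)
E=[]
for r in (50,80,110,140,170,270,285):
    row=g[r,380:410].astype(int); i=np.argmax(np.diff(row)); E.append([380+i+.5,r]); print(r,E[-1],row[max(0,i-3):i+4])
print(N(E,.030))
hsv=cv2.cvtColor(t,cv2.COLOR_BGR2HSV); m=cv2.inRange(hsv,(4,100,80),(13,255,255)); m[:170]=0;m[305:]=0;m[:,:250]=0;m[:,395:]=0
e=cv2.fitEllipse(cv2.convexHull(cv2.findNonZero(m)[:,0]));z=s["ee_pos"][2]-.020
print("flange",N([e[0]],z),"tcp",1000*(s["ee_pos"][:2]-O)@np.c_[X,Y])
E
```

```text
50 [np.float64(398.5), 50] [ 57  61  62  79 101 118 125]
80 [np.float64(404.5), 80] [121  82  74  76 120 118  81]
110 [np.float64(395.5), 110] [ 60  59  59  82 113 122 118]
140 [np.float64(394.5), 140] [ 60  56  68  95 124 125 119]
170 [np.float64(392.5), 170] [ 57  60  64  80 115 124 121]
270 [np.float64(395.5), 270] [115 111  83  77 114 113  82]
285 [np.float64(386.5), 285] [119 108  66  74 110 117 116]
[[ 42.  -40.1]
 [ 26.8 -44.3]
 [ 11.  -40.4]
 [ -5.6 -40.8]
 [-23.  -40.7]
 [-87.4 -46.4]
 [-98.1 -41.3]]
flange [[-59.7   1.1]] tcp [-60.93477416   0.18737008]
```

Fence inner edge is about 42 mm from the base's axis, so it sits about 4 mm off the fence line. Shift 1.5 mm toward the fence and lower.

```bash
python3 -m pendant '[{"travel":[0,3,1],"spin":0,"gripper":20},{"travel":[0,7,1.5],"spin":0,"gripper":20},{"travel":[0,11,1.5],"spin":0,"gripper":20},{"travel":[0,15,1.5],"spin":0,"gripper":20},{"travel":[0,18,1.5],"spin":0,"gripper":20},{"travel":[0,19,1.5],"spin":0,"gripper":20},{"travel":[0,19,1.5],"spin":0,"gripper":20},{"travel":[0,19,1.5],"spin":0,"gripper":20}]';python3 -m pendant '[{"travel":[0,0.5,0],"spin":0,"gripper":20},{"travel":[0,1,0],"spin":0,"gripper":20},{"travel":[0,1.5,0],"spin":0,"gripper":20},{"travel":[0,1.5,0],"spin":0,"gripper":20}]'
```

```text
time_s: 7.02
ee_pos: [0.5093, -0.1394, 0.0538]
eef_rot: [[-0.992, -0.0, 0.124], [-0.124, 0.0, -0.992], [0.0, -1.0, -0.0]]
ft_force: [0.1, 0.7, -5.1]
opening: 0.0253
time_s: 7.35
ee_pos: [0.5093, -0.1393, 0.0525]
eef_rot: [[-0.992, -0.0, 0.124], [-0.124, 0.0, -0.992], [0.0, -1.0, -0.0]]
ft_force: [0.6, -0.6, -5.6]
opening: 0.0257
```

```bash
python3 -m pendant '[{"travel":[0,0.5,0],"spin":0,"gripper":20},{"travel":[0,1,0],"spin":0,"gripper":20},{"travel":[0,1.5,0],"spin":0,"gripper":20},{"travel":[0,1.5,0],"spin":0,"gripper":20}]';python3 -m pendant '[{"travel":[0,0.3,0],"spin":0,"gripper":20},{"travel":[0,0.6,0],"spin":0,"gripper":20},{"travel":[0,0.6,0],"spin":0,"gripper":20}]'
```

```text
time_s: 7.68
ee_pos: [0.5092, -0.1393, 0.0508]
eef_rot: [[-0.992, -0.0, 0.124], [-0.124, 0.0, -0.992], [0.0, -1.0, -0.0]]
ft_force: [0.5, 0.4, -5.4]
opening: 0.0254
time_s: 7.93
ee_pos: [0.5093, -0.1393, 0.0503]
eef_rot: [[-0.992, -0.0, 0.124], [-0.124, 0.0, -0.992], [0.0, -1.0, -0.0]]
ft_force: [0.3, -0.1, -5.8]
opening: 0.0254
```

```bash
for i in 1 2 ; do python3 -m pendant '[{"travel":[0,0.3,0],"spin":0,"gripper":20},{"travel":[0,0.5,0],"spin":0,"gripper":20},{"travel":[0,0.5,0],"spin":0,"gripper":20}]' | egrep "pos|force"; done
```

```text
ee_pos: [0.5094, -0.1394, 0.05]
ft_force: [-1.4, 0.0, -4.7]
ee_pos: [0.5096, -0.1395, 0.05]
ft_force: [-1.5, 0.4, 1.6]
```

Contact is felt (z force -5.4 → +1.6 N). Release.

```bash
python3 -m pendant '[{"travel":[0,-0.3,0],"spin":0,"gripper":20},{"travel":[0,-0.3,0],"spin":0,"gripper":30},{"travel":[0,-0.3,0],"spin":0,"gripper":44},{"travel":[0,-0.3,0],"spin":0,"gripper":44},{"travel":[0,-0.3,0],"spin":0,"gripper":44},{"travel":[0,-8,0],"spin":0,"gripper":44},{"travel":[0,-28,0],"spin":0,"gripper":44},{"travel":[0,-55,0],"spin":0,"gripper":44},{"travel":[0,-75,0],"spin":0,"gripper":44},{"travel":[0,-80,0],"spin":0,"gripper":44}]'; python3 - <<'E'
from h import *
s=bot.observe()
cv2.imwrite("pics/w6.png",bot.read_camera("wrist"))
np.savez("pics/w6.npz",p=s["ee_pos"],R=s["eef_rot"])
E
```

```text
time_s: 9.27
ee_pos: [0.5123, -0.1406, 0.1339]
eef_rot: [[-0.992, 0.008, 0.124], [-0.124, -0.003, -0.992], [-0.007, -1.0, 0.004]]
ft_force: [0.3, 0.1, 0.1]
opening: 0.0438
```

View pics/w6.png

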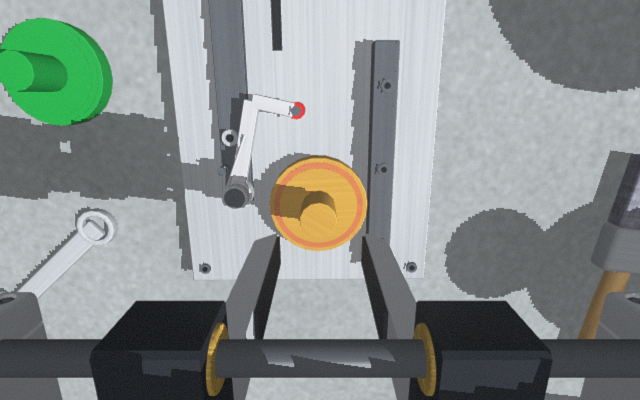

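```bash
python3 - <<'E'
from h import *
t=cv2.imread("pics/w6.png");g=cv2.cvtColor(t,cv2.COLOR_BGR2GRAY)
f=np.load("pics/w6.npz");s=dict(ee_pos=f["p"],eef_rot=f["R"])
O=np.array([.5697,-.1301]);a=np.radians(7.07);X=np.array([np.cos(a),np.sin(a)]);Y=np.array([-X[1],X[0]])
def N(px,z):
    w=ray("wrist",px,z,s)[:,:2]-O; return np.round(1000*np.c_[w@X,w@Y],1)
E=[]
for r in (60,100,120,145,245):
    row=g[r,362:378].astype(int); i=np.argmax(np.diff(row)); E.append([362+i+.5,r]); print(r,E[-1],row)
print(N(E,.030))
hsv=cv2.cvtColor(t,cv2.COLOR_BGR2HSV); m=cv2.inRange(hsv,(4,100,80),(13,255,255)); m[:155]=0;m[255:]=0;m[:,:265]=0;m[:,372:]=0
e=cv2.fitEllipse(cv2.convexHull(cv2.findNonZero(m)[:,0]))
print("flange",N([e[0]],.03),e)
mr=cv2.inRange(hsv,(0,150,120),(6,255,255))|cv2.inRange(hsv,(174,150,120),(180,255,255)); mr[150:]=0
p=cv2.findNonZero(mr)[:,0];p=p[(p[:,0]>280)&(p[:,0]<320)];print("roller",N([cv2.minEnclosingCircle(p)[0]],.032),len(p))
E
```

```text
60 [np.float64(374.5), 60] [128 124 124 128 131 131 134 131 127  72  57  68  86 118 120 119]
100 [np.float64(372.5), 100] [128 125 124 130 126 127 127 111  70  57  67  96 116 118 119 117]
120 [np.float64(372.5), 120] [122 123 128 127 129 127 124  83  57  59  86 116 117 118 116 116]
145 [np.float64(371.5), 145] [124 127 124 125 124 124  92  62  61  79 117 117 115 113 112 115]
245 [np.float64(367.5), 245] [ 56  43  44  48  51  66 105 109 113 112 111 111 111 108 112 113]
[[ 45.3 -40.3]
 [ 18.4 -40.1]
 [  4.4 -40.6]
 [-13.8 -40.6]
 [-93.9 -40.7]]
flange [[-60.   -0.9]] ((317.925537109375, 204.52047729492188), (84.38805389404297, 88.55413818359375), 90.50001525878906)
roller [[11.4 14.7]] 83
```

Base lies flat about 1.7 mm off the fence at nest x ≈ -60. Flange at (318,205), fence edge at about (370,205). Now close the fingers and go behind the flange.

```bash
python3 - <<'E'
from h import *
O=np.array([.5697,-.1301]);a=np.radians(7.07);X=np.array([np.cos(a),np.sin(a)]);Y=np.array([-X[1],X[0]])
w=O-.122*X-.005*Y;print(w);goto([*w,.134]);goto([*w,.037])
E
```

```text
[ 0.44924303 -0.15007797]
tool mm [63.4 -1.2  1.8] pos [ 0.5119 -0.1405  0.1332] yaw of -x 7.13
tool mm [64.  95.8  1.4] pos [ 0.5119 -0.1405  0.1332] yaw of -x 7.13
```

```bash
python3 -m pendant '[{"travel":[10,0,1],"spin":0,"gripper":30},{"travel":[30,0,1],"spin":0,"gripper":10},{"travel":[50,0,1.5],"spin":0,"gripper":0},{"travel":[61,0,1.5],"spin":0,"gripper":0},{"travel":[64,0,1.5],"spin":0,"gripper":0},{"travel":[64,0,1.5],"spin":0,"gripper":0}]' 60; python3 -m pendant '[{"travel":[0,15,0],"spin":0,"gripper":0},{"travel":[0,35,0],"spin":0,"gripper":0},{"travel":[0,55,0],"spin":0,"gripper":0},{"travel":[0,68,0],"spin":0,"gripper":0},{"travel":[0,72,0],"spin":0,"gripper":0},{"travel":[0,72,0],"spin":0,"gripper":0},{"travel":[0,72,0],"spin":0,"gripper":0}]'
python3 - <<'E'
from h import *
cv2.imwrite("pics/w7.png",bot.read_camera("wrist"))
E
```

```text
time_s: 9.82
ee_pos: [0.4447, -0.1485, 0.1284]
eef_rot: [[-0.992, -0.002, 0.123], [-0.123, 0.001, -0.992], [0.001, -1.0, -0.001]]
ft_force: [-0.6, -0.3, 1.1]
opening: 0.0072
time_s: 10.4
ee_pos: [0.4467, -0.149, 0.0576]
eef_rot: [[-0.992, 0.0, 0.124], [-0.124, -0.0, -0.992], [-0.0, -1.0, 0.0]]
ft_force: [0.3, 0.6, -0.1]
opening: 0.0007
```

View pics/w7.png

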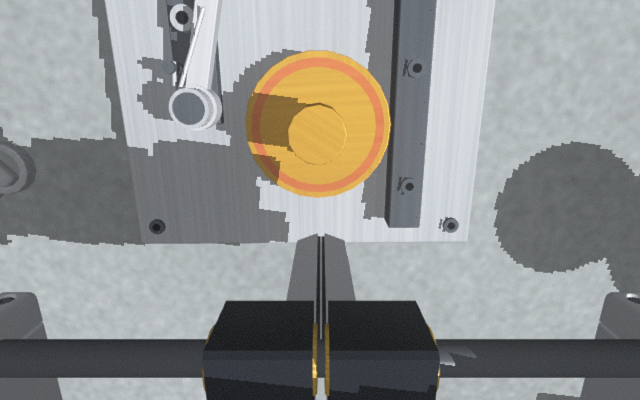

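Closed fingers at (322,240) line up with the base's centre (318,123), well behind it. Down to the plate level, then push.

```bash
python3 -m pendant '[{"travel":[0,8,0],"spin":0,"gripper":0},{"travel":[0,15,0],"spin":0,"gripper":0},{"travel":[0,19,0],"spin":0,"gripper":0},{"travel":[0,20.5,0],"spin":0,"gripper":0},{"travel":[0,20.5,0],"spin":0,"gripper":0}]'; python3 -m pendant '[{"travel":[-2,0,0.5],"spin":0,"gripper":0},{"travel":[-4,0,0.5],"spin":0,"gripper":0},{"travel":[-6,0,0.5],"spin":0,"gripper":0},{"travel":[-8,0,0.5],"spin":0,"gripper":0},{"travel":[-10,0,0.5],"spin":0,"gripper":0}]'
```

```text
time_s: 10.87
ee_pos: [0.4455, -0.1485, 0.0362]
eef_rot: [[-0.992, -0.001, 0.124], [-0.124, 0.001, -0.992], [0.001, -1.0, -0.001]]
ft_force: [0.2, -0.3, -0.1]
opening: 0.0004
time_s: 11.28
ee_pos: [0.4565, -0.1481, 0.0371]
eef_rot: [[-0.992, 0.001, 0.124], [-0.124, -0.0, -0.992], [-0.001, -1.0, 0.0]]
ft_force: [-0.0, -0.2, -0.4]
opening: 0.0005
```

```bash
python3 -m pendant '[{"travel":[-1.5,0,0],"spin":0,"gripper":0},{"travel":[-3,0,0],"spin":0,"gripper":0},{"travel":[-4.5,0,0],"spin":0,"gripper":0},{"travel":[-6,0,0],"spin":0,"gripper":0},{"travel":[-7.5,0,0],"spin":0,"gripper":0},{"travel":[-9,0,0],"spin":0,"gripper":0},{"travel":[-10.5,0,0],"spin":0,"gripper":0},{"travel":[-12,0,0],"spin":0,"gripper":0},{"travel":[-13.5,0,0],"spin":0,"gripper":0},{"travel":[-15,0,0],"spin":0,"gripper":0}]'
```

```text
time_s: 12.12
ee_pos: [0.4707, -0.146, 0.0367]
eef_rot: [[-0.992, -0.001, 0.124], [-0.124, 0.0, -0.992], [0.001, -1.0, -0.0]]
ft_force: [-1.7, -0.3, 0.5]
opening: 0.0004
```

```bash
python3 -m pendant '[{"travel":[-1.5,0,0],"spin":0,"gripper":0},{"travel":[-3,0,0],"spin":0,"gripper":0},{"travel":[-4.5,0,0],"spin":0,"gripper":0},{"travel":[-6,0,0],"spin":0,"gripper":0},{"travel":[-7.5,0,0],"spin":0,"gripper":0},{"travel":[-9,0,0],"spin":0,"gripper":0},{"travel":[-10.5,0,0],"spin":0,"gripper":0},{"travel":[-12,0,0],"spin":0,"gripper":0},{"travel":[-13.5,0,0],"spin":0,"gripper":0},{"travel":[-15,0,0],"spin":0,"gripper":0}]'|egrep 'pos|force'; python3 - <<'E'
from h import *
cv2.imwrite("pics/w8.png",bot.read_camera("wrist"))
E
```

```text
ee_pos: [0.4859, -0.1443, 0.0369]
ft_force: [-1.6, 0.1, -0.1]
```

View pics/w8.png

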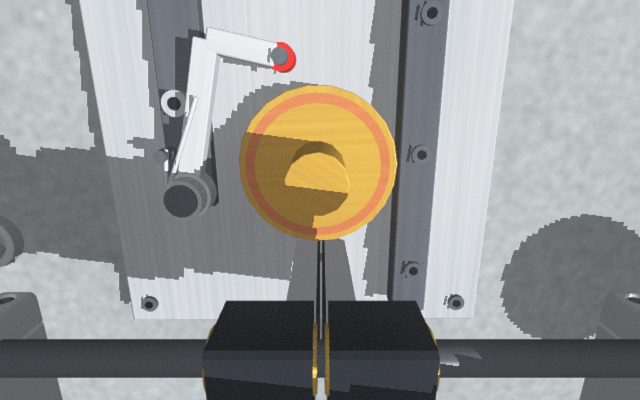

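The base (318,162) slides in front of the fingers (322,245), upright and close to the fence (edge at 399). The roller at (285,57) is next. Continuing.

```bash
for i in 1 ; do python3 -m pendant '[{"travel":[-1.5,0,0],"spin":0,"gripper":0},{"travel":[-3,0,0],"spin":0,"gripper":0},{"travel":[-4.5,0,0],"spin":0,"gripper":0},{"travel":[-6,0,0],"spin":0,"gripper":0},{"travel":[-7.5,0,0],"spin":0,"gripper":0},{"travel":[-9,0,0],"spin":0,"gripper":0},{"travel":[-10.5,0,0],"spin":0,"gripper":0},{"travel":[-12,0,0],"spin":0,"gripper":0},{"travel":[-13.5,0,0],"spin":0,"gripper":0},{"travel":[-15,0,0],"spin":0,"gripper":0}]'|egrep 'pos|force'; done; python3 -m pendant '[{"travel":[-1.5,0,0],"spin":0,"gripper":0},{"travel":[-3,0,0],"spin":0,"gripper":0},{"travel":[-4.5,0,0],"spin":0,"gripper":0},{"travel":[-6,0,0],"spin":0,"gripper":0},{"travel":[-7.5,0,0],"spin":0,"gripper":0}]'|egrep 'pos|force'; python3 - <<'E'
from h import *
cv2.imwrite("pics/w9.png",bot.read_camera("wrist"))
E
```

```text
ee_pos: [0.5004, -0.1424, 0.0368]
ft_force: [-3.8, -0.6, 2.5]
ee_pos: [0.508, -0.1414, 0.0368]
ft_force: [-4.7, 0.2, 2.9]
```

View pics/w9.png

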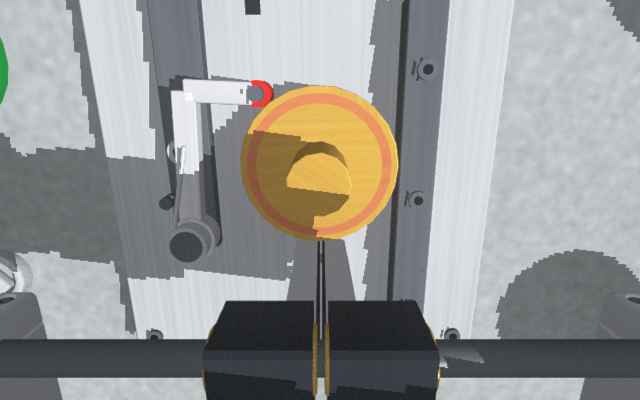

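Roller (262,94) is being pushed aside by the rim and the base stays by the fence. Push force is about 5 N. Continuing.

```bash
for i in 1 2 3; do python3 -m pendant '[{"travel":[-1,0,0],"spin":0,"gripper":0},{"travel":[-2,0,0],"spin":0,"gripper":0},{"travel":[-3,0,0],"spin":0,"gripper":0},{"travel":[-4,0,0],"spin":0,"gripper":0},{"travel":[-5,0,0],"spin":0,"gripper":0},{"travel":[-6,0,0],"spin":0,"gripper":0},{"travel":[-7,0,0],"spin":0,"gripper":0},{"travel":[-8,0,0],"spin":0,"gripper":0},{"travel":[-9,0,0],"spin":0,"gripper":0},{"travel":[-10,0,0],"spin":0,"gripper":0}]'|egrep 'pos|force'; done;  python3 - <<'E'
from h import *
cv2.imwrite("pics/w10.png",bot.read_camera("wrist"))
E
```

```text
ee_pos: [0.518, -0.1402, 0.0368]
ft_force: [-4.7, 0.5, 1.6]
ee_pos: [0.528, -0.139, 0.0367]
ft_force: [-3.5, 1.3, 0.4]
ee_pos: [0.538, -0.1378, 0.0368]
ft_force: [-3.0, 1.2, -1.3]
```

View pics/w10.png

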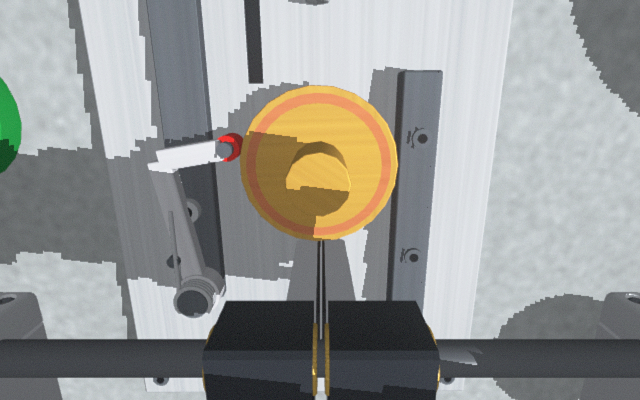

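Roller at (229,147) is at full swing alongside, and the base is still flat and by the fence. The stop begins to show at (307,0).

```bash
python3 -m pendant '[{"travel":[-1,0,0],"spin":0,"gripper":0},{"travel":[-2,0,0],"spin":0,"gripper":0},{"travel":[-3,0,0],"spin":0,"gripper":0},{"travel":[-4,0,0],"spin":0,"gripper":0},{"travel":[-5,0,0],"spin":0,"gripper":0},{"travel":[-6,0,0],"spin":0,"gripper":0},{"travel":[-7,0,0],"spin":0,"gripper":0},{"travel":[-8,0,0],"spin":0,"gripper":0},{"travel":[-9,0,0],"spin":0,"gripper":0},{"travel":[-10,0,0],"spin":0,"gripper":0}]'|egrep 'pos|force';  python3 -m pendant '[{"travel":[-0.5,0,0],"spin":0,"gripper":0},{"travel":[-1,0,0],"spin":0,"gripper":0},{"travel":[-1.5,0,0],"spin":0,"gripper":0},{"travel":[-2,0,0],"spin":0,"gripper":0},{"travel":[-2.5,0,0],"spin":0,"gripper":0},{"travel":[-3,0,0],"spin":0,"gripper":0},{"travel":[-3.5,0,0],"spin":0,"gripper":0}]'|egrep 'pos|force';python3 - <<'E'
from h import *
cv2.imwrite("pics/w11.png",bot.read_camera("wrist"))
E
```

```text
ee_pos: [0.5479, -0.1365, 0.0368]
ft_force: [-3.1, 0.0, -0.8]
ee_pos: [0.5513, -0.1361, 0.0369]
ft_force: [-2.8, 0.5, -1.7]
```

View pics/w11.png

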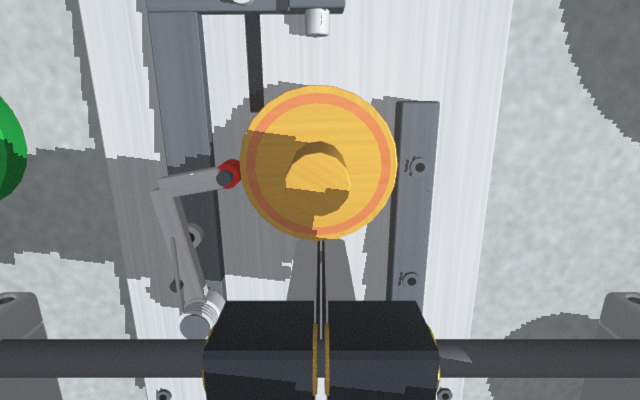

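The stop button face is at (317,37) and the flange front at (318,85), which leaves about 23 mm. Advance 17 mm, then feel slowly.

```bash
python3 -m pendant '[{"travel":[-1,0,0],"spin":0,"gripper":0},{"travel":[-2,0,0],"spin":0,"gripper":0},{"travel":[-3,0,0],"spin":0,"gripper":0},{"travel":[-4,0,0],"spin":0,"gripper":0},{"travel":[-5,0,0],"spin":0,"gripper":0},{"travel":[-6,0,0],"spin":0,"gripper":0},{"travel":[-7,0,0],"spin":0,"gripper":0},{"travel":[-8,0,0],"spin":0,"gripper":0},{"travel":[-9,0,0],"spin":0,"gripper":0},{"travel":[-10,0,0],"spin":0,"gripper":0}]'|egrep 'pos|force';  python3 -m pendant '[{"travel":[-1,0,0],"spin":0,"gripper":0},{"travel":[-2,0,0],"spin":0,"gripper":0},{"travel":[-3,0,0],"spin":0,"gripper":0},{"travel":[-4,0,0],"spin":0,"gripper":0},{"travel":[-5,0,0],"spin":0,"gripper":0},{"travel":[-6,0,0],"spin":0,"gripper":0},{"travel":[-7,0,0],"spin":0,"gripper":0}]'|egrep 'pos|force';python3 - <<'E'
from h import *
cv2.imwrite("pics/w12.png",bot.read_camera("wrist"))
E
```

```text
ee_pos: [0.5614, -0.1349, 0.0369]
ft_force: [-2.5, 1.0, -0.8]
ee_pos: [0.5685, -0.1341, 0.037]
ft_force: [-1.9, 1.1, -0.2]
```

View pics/w12.png

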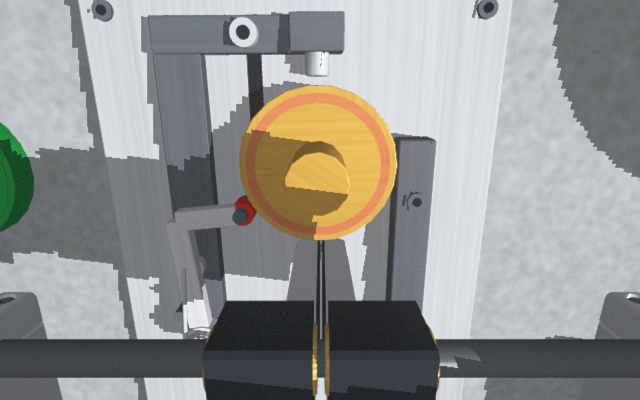

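Gap is now about 10 px (5 mm): button face at (317,75), rim at (318,85). The roller (243,211) is closing in behind. Small steps now.

```bash
python3 -m pendant '[{"travel":[-0.5,0,0],"spin":0,"gripper":0},{"travel":[-1,0,0],"spin":0,"gripper":0},{"travel":[-1.5,0,0],"spin":0,"gripper":0},{"travel":[-2,0,0],"spin":0,"gripper":0},{"travel":[-2.5,0,0],"spin":0,"gripper":0}]'|egrep 'pos|force'; python3 -m pendant '[{"travel":[-0.25,0,0],"spin":0,"gripper":0},{"travel":[-0.5,0,0],"spin":0,"gripper":0},{"travel":[-0.75,0,0],"spin":0,"gripper":0},{"travel":[-1,0,0],"spin":0,"gripper":0}]'|egrep 'pos|force'
```

```text
ee_pos: [0.5708, -0.1337, 0.037]
ft_force: [-1.6, 1.2, 0.1]
ee_pos: [0.5718, -0.1337, 0.0369]
ft_force: [-1.2, 1.0, 0.3]
```

```bash
python3 -m pendant '[{"travel":[-0.25,0,0],"spin":0,"gripper":0},{"travel":[-0.5,0,0],"spin":0,"gripper":0}]'|egrep 'pos|force'
```

```text
ee_pos: [0.5722, -0.1336, 0.0369]
ft_force: [-1.4, 0.3, 0.6]
```

```bash
python3 -m pendant '[{"travel":[-0.25,0,0],"spin":0,"gripper":0},{"travel":[-0.5,0,0],"spin":0,"gripper":0}]'|egrep 'pos|force'
```

```text
ee_pos: [0.5723, -0.1335, 0.0368]
ft_force: [-2.9, -0.3, 1.6]
```

```bash
python3 -m pendant '[{"travel":[-0.2,0,0],"spin":0,"gripper":0},{"travel":[-0.2,0,0],"spin":0,"gripper":0}]'|egrep 'pos|force'
```

```text
ee_pos: [0.5723, -0.1335, 0.0368]
ft_force: [-4.1, 0.5, 2.0]
```

```bash
python3 -m pendant '[{"travel":[-0.2,0,0],"spin":0,"gripper":0},{"travel":[-0.2,0,0],"spin":0,"gripper":0}]'|egrep 'pos|force'
```

```text
ee_pos: [0.5724, -0.1335, 0.0368]
ft_force: [-4.0, -0.4, 3.1]
```

```bash
for i in 1 2; do python3 -m pendant '[{"travel":[-0.2,0,0],"spin":0,"gripper":0},{"travel":[-0.2,0,0],"spin":0,"gripper":0}]'|egrep 'pos|force'; done
```

```text
ee_pos: [0.5724, -0.1335, 0.0367]
ft_force: [-5.1, -1.0, 3.1]
ee_pos: [0.5725, -0.1335, 0.0367]
ft_force: [-5.9, -1.2, 3.5]
```

```bash
python3 - <<'E'
from h import *
cv2.imwrite("pics/w13.png",bot.read_camera("wrist"))
E
```

```text
(no output)
```

View pics/w13.png

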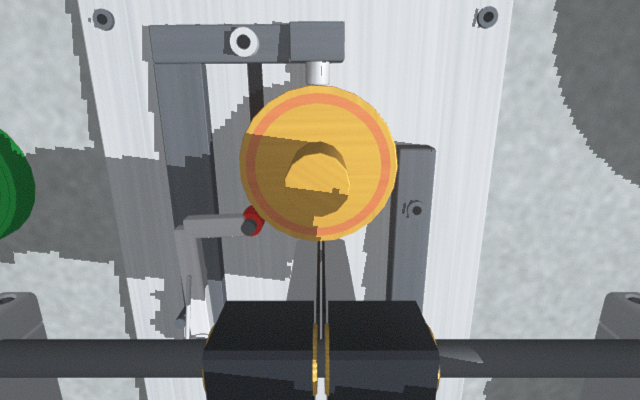

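The button face (317,85) now meets the rim. The position has stalled and the force is building at roughly 4–5 N/mm. Press up to 12 N.

```bash
python3 -m pendant '[{"travel":[-0.3,0,0],"spin":0,"gripper":0},{"travel":[-0.6,0,0],"spin":0,"gripper":0},{"travel":[-0.6,0,0],"spin":0,"gripper":0}]'|egrep 'pos|force'
```

```text
ee_pos: [0.5725, -0.1334, 0.0366]
ft_force: [-6.5, -0.1, 4.2]
```

```bash
python3 -m pendant '[{"travel":[-0.3,0,0],"spin":0,"gripper":0},{"travel":[-0.3,0,0],"spin":0,"gripper":0}]'|egrep 'pos|force'
```

```text
ee_pos: [0.5725, -0.1334, 0.0366]
ft_force: [-7.7, -1.4, 5.0]
```

```bash
python3 -m pendant '[{"travel":[-0.3,0,0],"spin":0,"gripper":0},{"travel":[-0.3,0,0],"spin":0,"gripper":0}]'|egrep 'pos|force'
```

```text
ee_pos: [0.5725, -0.1334, 0.0365]
ft_force: [-8.4, -0.4, 4.5]
```

```bash
python3 -m pendant '[{"travel":[-0.3,0,0],"spin":0,"gripper":0},{"travel":[-0.6,0,0],"spin":0,"gripper":0},{"travel":[-0.6,0,0],"spin":0,"gripper":0}]'|egrep 'pos|force'
```

```text
ee_pos: [0.5726, -0.1334, 0.0364]
ft_force: [-9.0, -2.1, 6.1]
```

```bash
python3 -m pendant '[{"travel":[-0.3,0,0],"spin":0,"gripper":0},{"travel":[-0.5,0,0],"spin":0,"gripper":0},{"travel":[-0.5,0,0],"spin":0,"gripper":0}]'|egrep 'pos|force'
```

```text
ee_pos: [0.5726, -0.1333, 0.0363]
ft_force: [-9.8, -2.2, 5.0]
```

```bash
python3 -m pendant '[{"travel":[-0.3,0,0],"spin":0,"gripper":0},{"travel":[-0.6,0,0],"spin":0,"gripper":0},{"travel":[-0.6,0,0],"spin":0,"gripper":0}]'|egrep 'pos|force'
```

```text
ee_pos: [0.5727, -0.1333, 0.0363]
ft_force: [-11.5, -1.6, 7.2]
```

```bash
python3 -m pendant '[{"travel":[-0.3,0,0],"spin":0,"gripper":0},{"travel":[-0.3,0,0],"spin":0,"gripper":0},{"travel":[-0.3,0,0],"spin":0,"gripper":0}]'|egrep 'pos|force'
```

```text
ee_pos: [0.5727, -0.1333, 0.0362]
ft_force: [-11.0, -1.9, 7.9]
```

```bash
python3 -m pendant '[{"travel":[-0.3,0,0],"spin":0,"gripper":0},{"travel":[-0.3,0,0],"spin":0,"gripper":0},{"travel":[-0.3,0,0],"spin":0,"gripper":0}]'|egrep 'pos|force'
```

```text
ee_pos: [0.5727, -0.1332, 0.0362]
ft_force: [-13.0, -1.6, 7.5]
```

```bash
python3 -m pendant '[{"travel":[0,0,0],"spin":0,"gripper":0},{"travel":[0,0,0],"spin":0,"gripper":0}]'|egrep 'pos|force'
```

```text
ee_pos: [0.5727, -0.1332, 0.0362]
ft_force: [-12.6, -2.3, 8.5]
```

Pressed home at about 12.6 N. Back straight off, gently.

```bash
python3 -m pendant '[{"travel":[0.6,0,0],"spin":0,"gripper":0},{"travel":[1.2,0,0],"spin":0,"gripper":0},{"travel":[1.8,0,0],"spin":0,"gripper":0},{"travel":[2.6,0,0],"spin":0,"gripper":0},{"travel":[3.4,0,0],"spin":0,"gripper":0},{"travel":[4.4,0,0],"spin":0,"gripper":0},{"travel":[5.5,0,0],"spin":0,"gripper":0},{"travel":[8,0,0],"spin":0,"gripper":0},{"travel":[12,0,0],"spin":0,"gripper":0},{"travel":[18,0,0],"spin":0,"gripper":0}]'; python3 - <<'E'
from h import *
cv2.imwrite("pics/w14.png",bot.read_camera("wrist"))
E
```

```text
time_s: 24.42
ee_pos: [0.56, -0.1354, 0.0374]
eef_rot: [[-0.992, 0.003, 0.124], [-0.124, -0.001, -0.992], [-0.003, -1.0, 0.001]]
ft_force: [-1.2, -0.1, 0.2]
opening: 0.0006
```

View pics/w14.png

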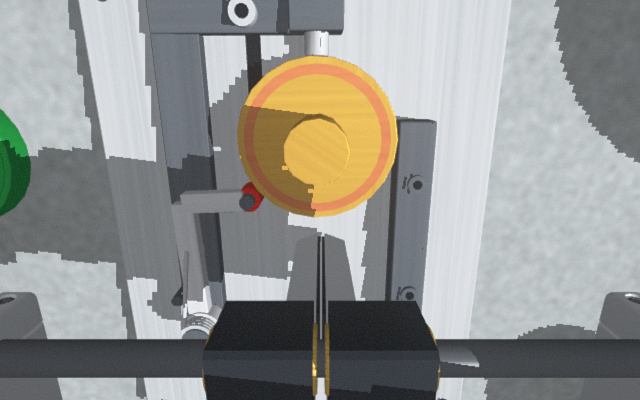

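Fingers (322,240) are clear. The base touches the button (317,56), fence (398) and roller (251,196). Retreat up and check once more.

```bash
python3 -m pendant '[{"travel":[15,0,0],"spin":0,"gripper":0},{"travel":[35,0,0],"spin":0,"gripper":0},{"travel":[45,-10,0],"spin":0,"gripper":0},{"travel":[50,-35,0],"spin":0,"gripper":0},{"travel":[50,-65,0],"spin":0,"gripper":0},{"travel":[50,-85,0],"spin":0,"gripper":0},{"travel":[50,-90,0],"spin":0,"gripper":0},{"travel":[50,-90,0],"spin":0,"gripper":0}]'; python3 - <<'E'
from h import *
s=bot.observe()
w=bot.read_camera("wrist");t=bot.read_camera("top");c=bot.read_camera("scene")
cv2.imwrite("pics/w15.png",cv2.resize(w[0:280,150:450],None,fx=2.1,fy=2.1,interpolation=cv2.INTER_CUBIC))
cv2.imwrite("pics/t15.png",t);cv2.imwrite("pics/s15.png",cv2.resize(c[150:320,200:500],None,fx=2.6,fy=2.6,interpolation=cv2.INTER_CUBIC))
E
```

```text
time_s: 25.13
ee_pos: [0.5109, -0.1421, 0.129]
eef_rot: [[-0.992, 0.005, 0.124], [-0.124, -0.002, -0.992], [-0.005, -1.0, 0.003]]
ft_force: [0.1, 0.2, 0.9]
opening: 0.0003
```

View pics/w15.png

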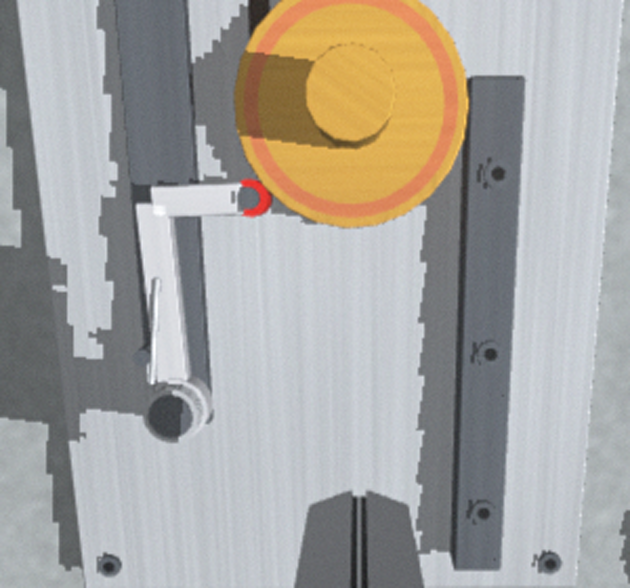

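View pics/s15.png

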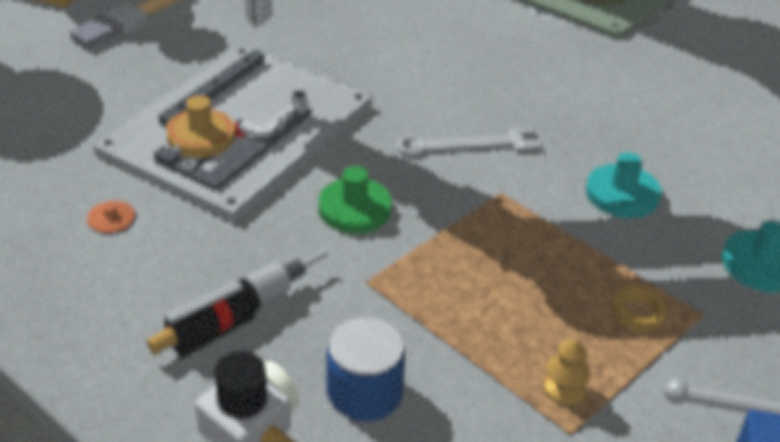

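View pics/t15.png

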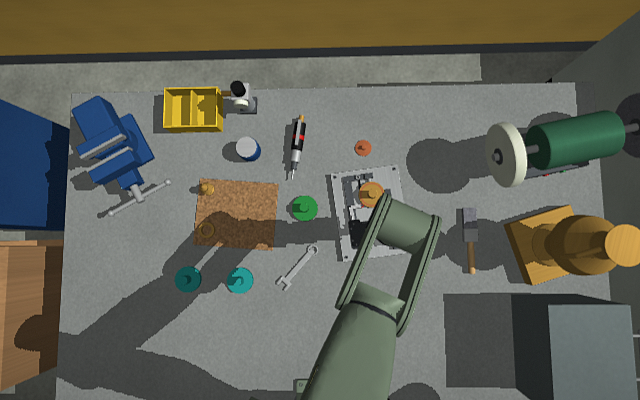

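```bash
python3 - <<'E'
from h import *
for n,rows in (("w14",(150,170,220,250)),("w13",(170,190,220,250))):
    t=cv2.imread(f"pics/{n}.png");g=cv2.cvtColor(t,cv2.COLOR_BGR2GRAY)
    hsv=cv2.cvtColor(t,cv2.COLOR_BGR2HSV); m=cv2.inRange(hsv,(4,100,60),(13,255,255)); m[:50]=0;m[245:]=0;m[:,:236]=0;m[:,395:]=0
    e=cv2.fitEllipse(cv2.convexHull(cv2.findNonZero(m)[:,0]));
    mf=cv2.inRange(hsv,(4,90,40),(32,255,255));mf[:50]=0;mf[245:]=0;mf[:,:230]=0;mf[:,402:]=0
    cs=max(cv2.findContours(mf,0,2)[0],key=cv2.contourArea);print(n,"ring",e,"flange box",cv2.boundingRect(cs))
    for r in rows:
        print(r,g[r,384:406])
    print("col",g[40:70,317] if n=="w14" else g[70:100,317])
E
python3 -c "
import cv2
t=cv2.imread('pics/w14.png');cv2.imwrite('pics/w14c.png',cv2.resize(t[20:230,230:450],None,fx=2.7,fy=2.7,interpolation=cv2.INTER_CUBIC))"
```

```text
w14 ring ((314.8684997558594, 138.83729553222656), (145.58311462402344, 154.2036895751953), 46.744808197021484) flange box (237, 55, 162, 162)
150 [170 168 167 173 170 175 191 193 191 188 195 213 111  62  75 102 121 123
 119 122 121 123]
170 [192 194 191 190 194 189 140  86  62  56  59  61  58  75 106 122 121 119
 121 120 122 123]
220 [130 125 127 125 113  70  53  62  63  61  68  97 120 121 119 117 119 119
 116 119 119 119]
250 [121 129 128  84  60  56  56  58  62  85 119 123 123 114 117 122 114 114
 121 115 118 120]
col [225 228 228 227 229 228 227 227 226 228 228 228 225 226 208 153 179 193
 200 197 195 195 196 182 172 171 172 170 171 173]
w13 ring ((316.2748107910156, 164.77635192871094), (141.3623809814453, 148.13629150390625), 65.65412902832031) flange box (239, 85, 159, 157)
170 [169 169 168 169 170 168 183 189 189 187 188 195 194  97  72 100 126 123
 120 121 122 120]
190 [169 175 186 186 187 188 191 196 122  65  55  59  61  76  99 119 119 120
 120 118 119 117]
220 [131 130 128 129 126 110  67  55  59  62  57  68  98 115 120 120 119 119
 117 119 117 119]
250 [126 127 124 123  80  58  59  58  59  65  87 115 114 117 119 117 115 116
 117 114 116 117]
col [218 222 218 217 220 221 221 221 221 221 221 222 223 214 178 127 190 196
 194 192 196 196 188 170 168 169 172 168 170 169]
```

View pics/w14c.png

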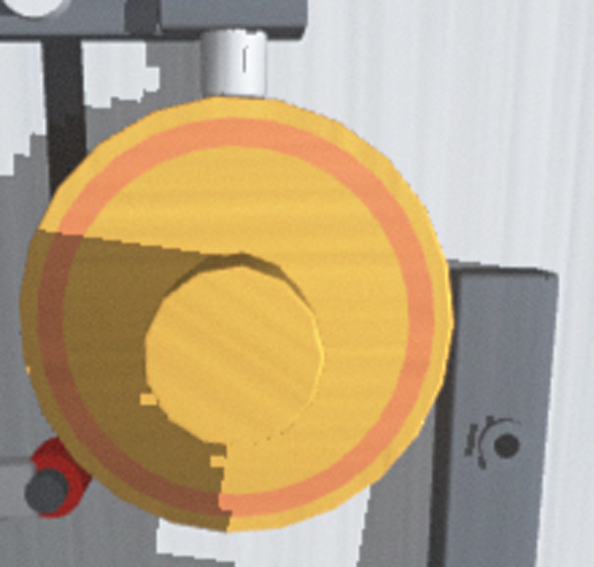

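```bash
python3 - <<'E'
from h import *
for n,fr in (("w8",(190,290)),("w10",(200,290)),("w11",(200,290)),("w12",(200,290)),("w13",(200,290)),("w14",(180,290))):
    t=cv2.imread(f"pics/{n}.png").astype(np.uint8);g=cv2.cvtColor(t,cv2.COLOR_BGR2GRAY).astype(float)
    # fence top edge: crossing of 90 from dark(60) to top(120), line fit
    P=[]
    for r in range(*fr):
        d=[c for c in range(385,400) if g[r,c]<70]
        if not d: continue
        c=d[-1]
        while g[r,c+1]<90 and c<410: c+=1
        P.append((r,c+(90-g[r,c])/(g[r,c+1]-g[r,c])))
    P=np.array(P);k=np.polyfit(P[:,0],P[:,1],1); k=np.polyfit(*P[abs(P[:,1]-np.polyval(k,P[:,0]))<1].T,1)
    h=cv2.cvtColor(t,cv2.COLOR_BGR2HSV);b=[]
    for r in range(110,190):
        c=[c for c in range(370,404) if h[r,c,1]>90 and 10<h[r,c,0]<32 and g[r,c]>125]
        if c: b.append(np.polyval(k,r)-c[-1]-.5)
    print(n,"min gap px",np.round(np.min(b),2),np.round(np.sort(b)[:8],1))
E
```

```text
w8 min gap px 2.85 [2.9 2.9 3.  3.  3.1 3.1 3.2 3.2]
w10 min gap px 1.33 [1.3 1.4 1.4 1.5 1.6 1.6 1.7 1.7]
w11 min gap px 1.15 [1.1 1.2 1.3 1.3 1.4 1.4 1.9 1.9]
w12 min gap px 1.58 [1.6 1.6 1.7 1.7 1.8 1.9 1.9 2. ]
w13 min gap px 1.17 [1.2 1.2 1.3 1.3 1.4 1.9 2.  2.1]
w14 min gap px 1.42 [1.4 1.5 1.5 1.6 1.6 1.7 1.7 1.8]
```

The apparent fence gap is now 1.4 px. It was 1.3 px when the roller was pressing hard sideways, so this is the bevel and the base is seated. The rim meets the stop with no visible gap after release. Handing in.

```bash
python3 -c "
from cell import bot
print(bot.finish_job())"
```

```text
the job is handed in; nothing more can be done
None
```

The brass base is home in the nest, flat and upright, resting against the fence, stop and roller, and the job is handed in at about 25 s of the 72 s.

I gripped it by the spigot and set it down in the mouth about 1.7 mm off the fence. I then slid it past the roller with closed fingers low on the flange rim, and felt the stop. The horizontal force at the stop rose in small steps to about 12.6 N, with 13.1 N the highest reading. With the up-and-down part on the fingers (8.5 N) the total came to about 15 N. After that I backed off and left.

**Last checks**
- **Stop:** after the fingers let go, the rim showed no visible gap to the stop button.
- **Fence:** an apparent gap of 1.4 px remained. I read it as edge bevel, because it was 1.3 px when the roller was pressing the base hard against the fence. That is inferred, not measured directly.
- **Roller:** it was resting behind the rim.
- **Other things on the bench:** they looked unmoved in the top and scene views, by eye only.

**What disagreed:** the top and wrist cameras placed the nest 2–3 mm apart across the fence. I relied on the wrist view of the base relative to the fence.

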